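# Stroke the carousel covers shut

### The job

Stroke the four raised flap covers of the sample carousel shut with the fingertips, in one light pass along their curved row: start behind the hinge of the first cover and move counter-clockwise (seen from above), from each hinge towards its raised edge, so that the covers go down flat one after another, and keep the fingertips low over the row until the last one is down. Push gently and never lift or pull a cover further open; leave the two vials in the carousel, the jar and the spatula where they stand. Finish with all four covers flat and the hand clear of everything.

Things in the scene. Friction and masses are not known exactly. Their poses are not given: they have to be found in the camera images.
- carousel: Fixed round sample carousel that does not turn: disc 260 mm across, its top 58 mm above the bench; origin on the bench at the centre. Nine stations on a circle of radius 90 mm: cover0 to cover3 at 0, 40, 80, 120 degrees counter-clockwise from its +x seen from above, then open collars (31 mm across, 12 mm high) at 160 to 320. Blue hub in the middle, 64 mm across, 22 mm high above the disc.
- cover0 (a joint): Hinge angle of the first cover in rad: 0 = flat shut, grows as its free edge rises (stop at 1.4). Light plastic flap 36 mm wide (radially), 39 mm long from hinge to free edge, 3 mm thick, 12 g. When shut its flat top lies 69 mm above the bench. A stiff hinge (about 0.012 N m) leaves it at any angle, so it has to be pushed down (0.3 N at the edge) and stays.
- cover0_hinge (a point): Hinge line of the first cover, middle of it, 66 mm above the bench: on the tangent of the station circle, 20 mm clockwise of the station's centre. The flap runs from here counter-clockwise along that tangent.
- cover0_edge (a point): Middle of the free edge of the first cover, top face; moves with the flap, 40 mm from the hinge; when shut 20 mm counter-clockwise of the station's centre and 69 mm above the bench.
- cover1 (a joint): Hinge angle of the second cover in rad: 0 = flat shut, grows as its free edge rises (stop at 1.4). Light plastic flap 36 mm wide (radially), 39 mm long from hinge to free edge, 3 mm thick, 12 g. When shut its flat top lies 69 mm above the bench. A stiff hinge (about 0.012 N m) leaves it at any angle, so it has to be pushed down (0.3 N at the edge) and stays.
- cover1_hinge (a point): Hinge line of the second cover, middle of it, 66 mm above the bench: on the tangent of the station circle, 20 mm clockwise of the station's centre. The flap runs from here counter-clockwise along that tangent.
- cover1_edge (a point): Middle of the free edge of the second cover, top face; moves with the flap, 40 mm from the hinge; when shut 20 mm counter-clockwise of the station's centre and 69 mm above the bench.
- cover2 (a joint): Hinge angle of the third cover in rad: 0 = flat shut, grows as its free edge rises (stop at 1.4). Light plastic flap 36 mm wide (radially), 39 mm long from hinge to free edge, 3 mm thick, 12 g. When shut its flat top lies 69 mm above the bench. A stiff hinge (about 0.012 N m) leaves it at any angle, so it has to be pushed down (0.3 N at the edge) and stays.
- cover2_hinge (a point): Hinge line of the third cover, middle of it, 66 mm above the bench: on the tangent of the station circle, 20 mm clockwise of the station's centre. The flap runs from here counter-clockwise along that tangent.
- cover2_edge (a point): Middle of the free edge of the third cover, top face; moves with the flap, 40 mm from the hinge; when shut 20 mm counter-clockwise of the station's centre and 69 mm above the bench.
- cover3 (a joint): Hinge angle of the fourth cover in rad: 0 = flat shut, grows as its free edge rises (stop at 1.4). Light plastic flap 36 mm wide (radially), 39 mm long from hinge to free edge, 3 mm thick, 12 g. When shut its flat top lies 69 mm above the bench. A stiff hinge (about 0.012 N m) leaves it at any angle, so it has to be pushed down (0.3 N at the edge) and stays.
- cover3_hinge (a point): Hinge line of the fourth cover, middle of it, 66 mm above the bench: on the tangent of the station circle, 20 mm clockwise of the station's centre. The flap runs from here counter-clockwise along that tangent.
- cover3_edge (a point): Middle of the free edge of the fourth cover, top face; moves with the flap, 40 mm from the hinge; when shut 20 mm counter-clockwise of the station's centre and 69 mm above the bench.
- vial_a: Loose glass vial with steel cap, 22 mm across, 48 mm high, standing in the collar at 200 degrees of the carousel; origin under its foot. To be left alone.
- vial_b: Loose glass vial with steel cap, 22 mm across, 48 mm high, standing in the collar at 280 degrees of the carousel; origin under its foot. To be left alone.
- jar: Loose glass jar with blue cap, 70 mm across, 100 mm high, on the bench beside the carousel; origin under its foot. To be left alone.
- spatula: Loose double-ended steel micro-spatula, 180 mm long, 18 mm wide, 6 mm high, lying on the bench beside the carousel along its own x; origin at its underside. To be left alone.

How it is judged:
By the outcome, as a careful person would: the job done as asked, in the order asked, and still so for the second after the job is handed in, with the robot touching nothing.
It also fails if it takes over 48 s, if anything falls off the work surface, if the arm or the gripper's body presses on something with over 40 N, if the wrist force passes 120 N, or if a joint passes its speed limit or range.

### The arm

A 6-joint arm with a two-finger parallel gripper is mounted at the origin on the work surface. World frame = base frame: x ahead of the robot, y to its left, z up, the work surface at z = 0. Lengths are in mm, angles in rad, forces in N, time in s.
With the tool pointing down it reaches from about 275 to 1000 mm from the base axis. Payload 8.4 kg.
Tool frame: the origin (TCP) lies between the finger pads, 19 mm behind the fingertips; this is the grasp point; z points along the fingers, y is the line along which they close (so a half turn about z gives the same grasp; the last joint's range is limited). The gripper opens to 85 mm and grips with 20 to 120 N. Pads are 22 mm wide; open, the fingers measure 114 mm over their backs; the gripper's body (76 mm by 85 mm) begins 54 mm behind the grasp point. The pads swing forward as they close: fully open they stand 13 mm farther back than shut.
Start: joints at [1.169, 0.353, 1.633, -0, 1.155, -0.002], TCP at [243.27, 575.715, 249.981] pointing down, gripper open.
Joint ranges: [-2.63, 2.63], [-0.92, 2.1], [0.06, 2.66], [-1.3, 4.44], [0, 2.69], [-3.02, 3.02]. Speed limits (rad/s): [2.22, 2.22, 2.79, 3.14, 3.14, 3.14].

### API

Orientations are given as [roll, pitch, yaw] about the fixed x, y, z axes, in that order (R = Rz(yaw) Ry(pitch) Rx(roll)).
In Python, from rig import r, vision gives the robot as it stands. The module is installed in compiled form; this text tells all that it offers.
- The arm moves only by the tool play_rows, never from a script. Its argument "steps" is a list of rows, each an object with "delta_pos": the shift along the tool's x, y, z in cm, a list of three; "yaw": the turn about the tool's z in rad; "jaw": the opening in per cent of the stroke, from 0 (shut) to 100 (fully open). A call has exactly 8 rows; each row is the pose to reach, as a shift and turn from the pose commanded when the call began, along the tool's axes at that moment; what a row does not reach only later rows make up. A row lasts 1/10 s, in which the tool goes at most 50 mm and 8.59 degrees, less where a joint would pass 70% of its speed; a pose out of reach is approached as far as the arm can. A call with a gripper value outside its range is refused whole. The fingers move at their own pace and stop on an object; "grip_force" is the grip in N (left out, the last holds). Time passes only in rows, so rows that repeat a pose let the fingers close, or fill a call up. It gives the time, the measured TCP pose, the force, the opening and the grip force at its end, in the units of the state.
- r.sense(): the state, without advancing time (a new reading comes with each control period).
- vision.grab_frame(name): name is "scene" or "top"; returns (picture, depth): 480x640x3 uint8, red, green, blue; 480x640 float32, mm along the optical axis (not along the pixel's ray), 0 where there is no reading.
- vision.calibration(name): a dict with "mtx" (3x3 intrinsics, pixels), "extrinsics" (4x4, takes a point from camera to world coordinates). Camera axes: x right, y down, z forward; pixel columns grow to the right and rows downward; lengths in mm; the calibration is good to about 2 mm. A picture is of the moment at which its call begins. calibration takes no time and is no camera call.
- r.sign_off(): hands the job in; it is judged then, once.
Trained networks look in the newest picture that a camera, given by its name, has taken for a name from the list of things; names that differ only in an ending like _2 or _b are one class to them, and where a whole thing is asked for, a point or a joint stands for the part that bears it (a point fixed in the world has none). Each returns a list of dicts, best first, with "conf" (0 to 1); they miss things now and then, are a little off and sometimes report something else, mostly with a low value. They report only what shows in the picture. A call takes as long as a camera call.
- vision.cut_out(camera, thing): "region" (480x640 bool, what is visible of it) and "uv" ([column, row] in pixels, amid what is visible of it).
- vision.landmark_of(camera, thing): "uv" ([column, row] in pixels: a listed point, or the origin of a listed thing).
The state is a dict: "clock": time; "qpos": joint angles; "qvel": joint speeds; "joint_efforts": joint torques, N m; "eef_pos": TCP position; "tcp_rot": TCP orientation; "contact_force": force on the tool from outside, world axes, zero at the start; "wrist_torque": the same for the moment, N m; "opening": opening from 0.0 (shut) to 1.0 (fully open); "grasp_force": force on a finger pad.
Only numpy, scipy, OpenCV 4.12 (cv2) and the standard library are available. Lean on these libraries where they do the work, as an engineer would, in place of code of your own. Each camera call takes 0.05 s, during which the arm holds its last target. There are 200 camera calls.

## Working session

There is one attempt and no reset: what is moved stays moved. The work goes in short steps, Python scripts to look and compute and a tool call to move; the robot and the scene stay as the last step left them, time stands still between calls to the robot, and variables do not carry over. Pictures are saved under pics/ and viewed, at most 10 in all, crops included, and the job is handed in when it is done.

Besides the shell and the picture viewer there is one more tool, called after "Call:" by a JSON object that holds its "op" and its "data", one argument or row to a line. play_rows: Moves the arm, as the interface text tells. Its arguments: {"type":"object","properties":{"steps":{"type":"array"},"grip_force":{"type":"number"}},"required":["steps"]}

```bash
mkdir -p pics
cat > h.py <<'E'
import numpy as np, cv2
from rig import r, vision
def proj(cam,uv,depth=None,z=None):
    c=vision.calibration(cam);K=np.array(c["mtx"]);T=np.array(c["extrinsics"])
    d=np.linalg.inv(K)@np.array([uv[0],uv[1],1.0])
    if z is not None:
        w=T[:3,:3]@d; s=(z-T[2,3])/w[2]; return T[:3,3]+s*w
    return T[:3,:3]@(d*depth)+T[:3,3]
E
cat > a.py <<'E'
from h import *
s=r.sense();print({k:np.round(s[k],3).tolist() for k in("clock","eef_pos","tcp_rot","opening","contact_force")})
ims=[]
for cam in("scene","top"):
    im,d=vision.grab_frame(cam);ims.append(im);np.save(f"d_{cam}.npy",d)
    cv2.imwrite(f"pics/{cam}0.png",im[:,:,::-1])
    print(cam,np.round(vision.calibration(cam)["extrinsics"],2).tolist())
    for n in["carousel"]+[f"cover{i}_{p}" for i in range(4) for p in("hinge","edge")]+["vial_a","jar","spatula"]:
        for L in vision.landmark_of(cam,n)[:2]:
            u,v=L["uv"];dd=d[int(np.clip(v,0,479)),int(np.clip(u,0,639))]
            z=0 if n in("carousel","jar","spatula") else 58 if 'vial' in n else 66
            print(cam,n,round(L["conf"],2),np.round([u,v]),"z-plane",np.round(proj(cam,(u,v),z=z)),"depth",np.round(proj(cam,(u,v),dd)))
E
python3 a.py
```

```text
{'clock': 0.0, 'eef_pos': [243.105, 575.277, 249.26], 'tcp_rot': [-3.14, 0.0, 2.742], 'opening': 0.997, 'contact_force': [0.713, -0.252, -0.725]}
scene [[0.28, 0.64, -0.71, 1408.24], [0.96, -0.18, 0.22, -264.9], [0.01, -0.75, -0.67, 867.23], [0.0, 0.0, 0.0, 1.0]]
scene carousel 0.85 [353. 247.] z-plane [553.  65.   0.] depth [608.  44.  56.]
scene carousel 0.72 [323. 191.] z-plane [357.  60.   0.] depth [354.  61.  -3.]
scene cover0_hinge 0.73 [329. 198.] z-plane [465.  38.  66.] depth [484.  32.  82.]
scene cover0_edge 0.65 [323. 189.] z-plane [433.  34.  66.] depth [351.  59.  -1.]
scene cover1_hinge 0.22 [336. 250.] z-plane [616.   7.  66.] depth [605.  10.  56.]
scene cover1_edge 0.62 [311. 212.] z-plane [497.  -8.  66.] depth [525. -16.  90.]
scene cover2_hinge 0.69 [312. 235.] z-plane [564. -25.  66.] depth [553. -21.  55.]
scene cover2_edge 0.45 [327. 234.] z-plane [567.   4.  66.] depth [558.   7.  57.]
scene cover3_hinge 0.89 [338. 252.] z-plane [623.   8.  66.] depth [620.   9.  63.]
scene cover3_hinge 0.41 [379. 199.] z-plane [493. 138.  66.] depth [502. 134.  73.]
scene c
[... 1084 characters left out ...]
nge 0.86 [328. 241.] z-plane [557. -28.  66.] depth [558. -28.  60.]
top cover2_edge 0.45 [322. 226.] z-plane [593. -16.  66.] depth [ 405.  -14. 1215.]
top cover3_hinge 0.75 [312. 214.] z-plane [623.   9.  66.] depth [622.   9.  72.]
top cover3_edge 0.69 [303. 209.] z-plane [637.  31.  66.] depth [637.  31.  68.]
top vial_a 0.65 [262. 270.] z-plane [488. 134.  58.] depth [485. 128. 107.]
top vial_a 0.45 [259. 224.] z-plane [603. 141.  58.] depth [594. 135. 107.]
top jar 0.77 [180. 251.] z-plane [545. 355.   0.] depth [534. 324. 103.]
top spatula 0.76 [474. 276.] z-plane [ 468. -403.    0.] depth [ 469. -404.   -3.]
top spatula 0.62 [260. 224.] z-plane [613. 147.   0.] depth [594. 133. 109.]
```

```bash
cat > b.py <<'E'
from h import *
from scipy.optimize import least_squares
out=[]
H={}
for cam in("scene","top"):
    im=cv2.imread(f"pics/{cam}0.png");d=np.load(f"d_{cam}.npy")
    hsv=cv2.cvtColor(im,cv2.COLOR_BGR2HSV);m=((hsv[...,0]>95)&(hsv[...,0]<130)&(hsv[...,1]>110)).astype(np.uint8)
    vv,uu=np.nonzero(m&(d>0))
    P=np.array([proj(cam,(u,v),d[v,u]) for u,v in zip(uu,vv)])
    k=(abs(P[:,2]-80)<6)&(np.hypot(P[:,0]-548,P[:,1]-64)<60)
    print(cam,"hub",k.sum(),np.round(P[k].mean(0),1),np.round((P[k].min(0)+P[k].max(0))/2,1))
    # disc outline via depth
    vv,uu=np.nonzero((d>0)&(d<1500));vv,uu=vv[::1],uu[::1]
    c=vision.calibration(cam);K=np.array(c["mtx"]);T=np.array(c["extrinsics"])
    D=d[vv,uu];Q=(T[:3,:3]@(np.linalg.inv(K)@np.vstack([uu,vv,np.ones(len(uu))])*D)).T+T[:3,3]
    rr=np.hypot(Q[:,0]-548,Q[:,1]-64)
    k=(rr<145)&(abs(Q[:,2]-58)<5);q=Q[k]
    (cx,cy),rad=cv2.minEnclosingCircle(q[:,:2].astype(np.float32));print("disc",cx,cy,rad,q[:,2].mean())
    np.save(f"Q_{cam}.npy",Q[rr<145])
    x0,x1,y0,y1=(220,460,130,310) if cam=="scene" else (235,365,180,310)
    out.append(cv2.resize(im[y0:y1,x0:x1],(480,360) if cam=="scene" else (480,480),interpolation=cv2.INTER_CUBIC))
h=np.array([[461,31],[504,-12],[557,-28],[623,9.]]);v=np.array([[603,141],[488,134.]])
a=np.radians([-12.53,27.47,67.47,107.47]);b=np.radians([200,280])
f=lambda p:np.r_[(p[:2]+92.2*np.c_[np.cos(a+p[2]),np.sin(a+p[2])]-h).ravel(),(p[:2]+90*np.c_[np.cos(b+p[2]),np.sin(b+p[2])]-v).ravel()]
s=least_squares(f,[548,64,-2.55],loss="soft_l1",f_scale=3);print(s.x,np.degrees(s.x[2]),np.round(s.fun))
cv2.imwrite("pics/s1.png",cv2.resize(out[0],(800,600)));cv2.imwrite("pics/t1.png",cv2.resize(out[1],(600,600)))
E
python3 b.py
```

```text
Traceback (most recent call last):
  File "b.py", line 9, in <module>
    P=np.array([proj(cam,(u,v),d[v,u]) for u,v in zip(uu,vv)])
                ~~~~^^^^^^^^^^^^^^^^^^
  File "h.py", line 4, in proj
    c=vision.calibration(cam);K=np.array(c["mtx"]);T=np.array(c["extrinsics"])
ValueError: time passes only in moves, steps and waits
```

```bash
python3 - <<'E'
s=open('b.py').read()
i=s.index("    hsv=");j=s.index("    # disc");k0=s.index("    np.save(f\"Q_")
hub=s[i:j]
s=s.replace(hub,"    hsv=cv2.cvtColor(im,cv2.COLOR_BGR2HSV);m=(hsv[...,0]>95)&(hsv[...,0]<130)&(hsv[...,1]>110)\n")
s=s.replace("    np.save(f\"Q_","    k=(abs(Q[:,2]-80)<6)&(rr<60)&m[vv,uu];q=Q[k];print(cam,'hub',k.sum(),np.round(q.mean(0),1),np.round((q.min(0)+q.max(0))/2,1))\n    np.save(f\"Q_")
open('b.py','w').write(s)
E
python3 b.py
```

```text
disc 552.11572265625 66.46026611328125 132.3765869140625 56.42020406296806
scene hub 111 [554.   66.4  76.4] [555.1  66.9  77.3]
disc 549.0010986328125 66.54449462890625 129.91612243652344 58.348054227420114
top hub 136 [548.   66.6  78.6] [547.6  66.5  79.1]
[548.61795539  66.94897195  -2.56499096] -146.96315659268484 [ 1.  4. -1. -1.  8.  4. -3. -1. -0. -2. -1. -1.]
```

View pics/s1.png

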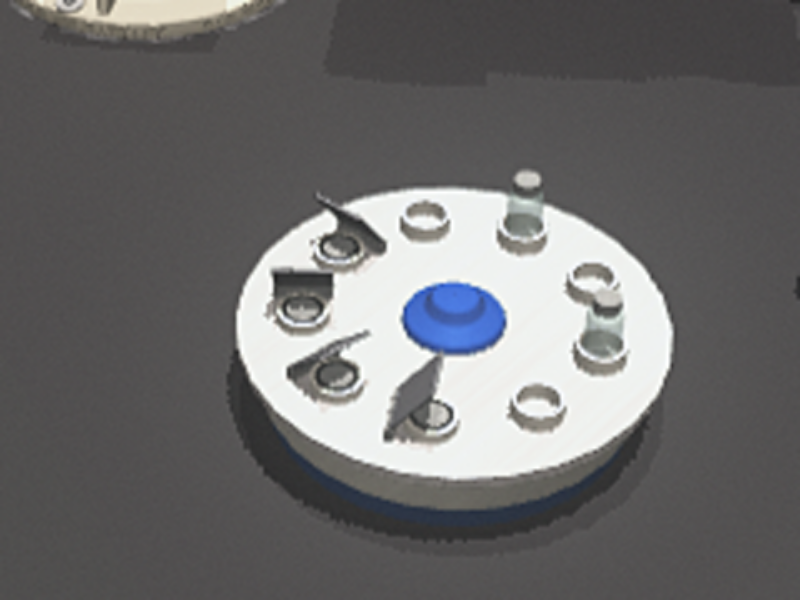

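View pics/t1.png

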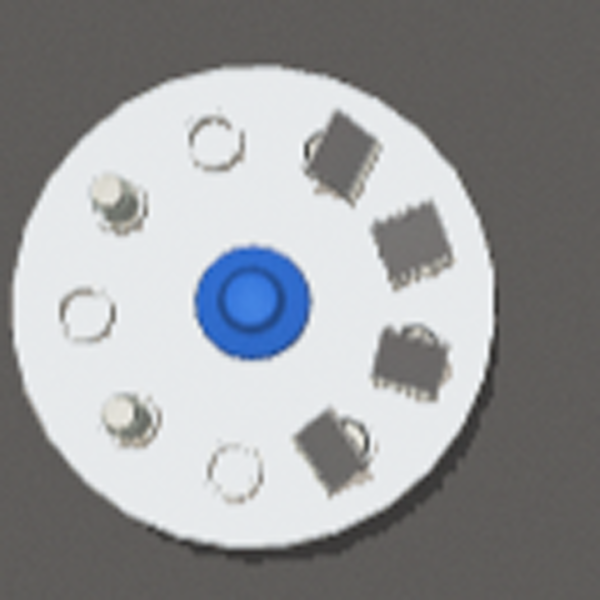

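The pictures agree with the fit. In the top crop, cover0 is at about (335,450), cover1 at (410,360), cover2 at (412,245) and cover3 at (345,155). The hub is at (252,300) and the vials are on the left. All four covers stand raised, with free edges pointing counter-clockwise. I'll use carousel centre ≈ (549, 66.5) and yaw ≈ -146.5°.

Call:
{"op": "play_rows", "data": {
  "steps": [
    {"delta_pos": [-3,-3,0],"yaw": 0.07,"jaw": 0},
    {"delta_pos": [-6,-6,0],"yaw": 0.14,"jaw": 0},
    {"delta_pos": [-9,-9,0],"yaw": 0.21,"jaw": 0},
    {"delta_pos": [-12,-12,0],"yaw": 0.28,"jaw": 0},
    {"delta_pos": [-15,-15,0],"yaw": 0.35,"jaw": 0},
    {"delta_pos": [-18,-18,0],"yaw": 0.42,"jaw": 0},
    {"delta_pos": [-21,-21,0],"yaw": 0.49,"jaw": 0},
    {"delta_pos": [-21,-21,0],"yaw": 0.49,"jaw": 0}
  ],
  "grip_force": 20
}}

```text
clock: 2.1
eef_pos: [355.9, 296.8, 250.1]
tcp_rot: [-3.141, 0.001, 2.246]
contact_force: [-0.0, 1.3, -0.3]
opening: 0.002
grasp_force: 0.0
```

```bash
cat > p.py <<'E'
import numpy as np,sys
# commanded pose x,y,z,yaw -> rows for world targets
def rows(c,T):
    x,y,z,w=c
    for t in T:
        d=np.array(t[:3])-[x,y,z]
        print([round(v/10,2) for v in (d[0]*np.cos(w)+d[1]*np.sin(w), d[0]*np.sin(w)-d[1]*np.cos(w), -d[2])],round(w-t[3],3))
C=np.array([549,66.5])
def arc(a,z,lag=0,R=92):
    t=np.radians(a);p=C+R*np.array([np.cos(t),np.sin(t)]);return [*p,z,np.radians(a+270-lag)]
E
python3 -c "
from p import *
rows([355.1,300.5,250,2.252],[arc(-171,150),arc(-171,140)])"
```

```text
[np.float64(-25.78), np.float64(-7.64), np.float64(10.0)] 0.524
[np.float64(-25.78), np.float64(-7.64), np.float64(11.0)] 0.524
```

Call:
{"op": "play_rows", "data": {
  "steps": [
    {"delta_pos": [-3.7,-1.1,0.5],"yaw": 0.075,"jaw": 0},
    {"delta_pos": [-7.4,-2.2,1.5],"yaw": 0.15,"jaw": 0},
    {"delta_pos": [-11.1,-3.3,3],"yaw": 0.225,"jaw": 0},
    {"delta_pos": [-14.8,-4.4,5],"yaw": 0.3,"jaw": 0},
    {"delta_pos": [-18.5,-5.5,7],"yaw": 0.375,"jaw": 0},
    {"delta_pos": [-22.2,-6.6,9],"yaw": 0.45,"jaw": 0},
    {"delta_pos": [-25.8,-7.6,11],"yaw": 0.524,"jaw": 0},
    {"delta_pos": [-25.8,-7.6,11],"yaw": 0.524,"jaw": 0}
  ]
}}

```text
clock: 2.9
eef_pos: [458.8, 49.6, 138.0]
tcp_rot: [-3.139, 0.0, 1.723]
contact_force: [-0.1, 0.6, 0.1]
opening: -0.001
grasp_force: 0.0
```

```bash
cat > c.py <<'E'
from h import *
import sys
s=r.sense();print({k:np.round(s[k],3).tolist() for k in("clock","eef_pos","tcp_rot","opening","contact_force","qpos")})
n=sys.argv[1];L=[int(v) for v in sys.argv[2:6]]
im,d=vision.grab_frame("scene")
x0,x1,y0,y1=L;cv2.imwrite(f"pics/{n}.png",cv2.resize(im[y0:y1,x0:x1,::-1],(800,600),interpolation=cv2.INTER_CUBIC));np.save(f"d_{n}.npy",d)
c=vision.calibration("scene");K=np.array(c["mtx"]);T=np.array(c["extrinsics"])
vv,uu=np.nonzero(d>0)
Q=(T[:3,:3]@(np.linalg.inv(K)@np.vstack([uu,vv,np.ones(len(uu))])*d[vv,uu])).T+T[:3,3]
e=s["eef_pos"];k=(np.hypot(Q[:,0]-e[0],Q[:,1]-e[1])<30)&(abs(Q[:,2]-e[2]+15)<25)
o=np.argsort(Q[k,2]);print("lowest",np.round(Q[k][o][:8],1).tolist(),[(int(uu[k][i]),int(vv[k][i])) for i in o[:4]])
E
python3 c.py s2 240 440 90 240
```

```text
{'clock': 2.9, 'eef_pos': [458.779, 49.62, 138.022], 'tcp_rot': [-3.139, 0.0, 1.723], 'opening': -0.001, 'contact_force': [-0.114, 0.586, 0.129], 'qpos': [0.105, 0.254, 2.073, -0.001, 0.817, -0.047]}
lowest [[462.9, 51.0, 114.5], [462.7, 59.5, 115.2], [463.6, 44.4, 116.3], [463.7, 57.0, 116.4], [466.8, 51.8, 117.2], [465.5, 45.9, 117.4], [465.1, 54.4, 117.9], [458.5, 41.7, 118.2]] [(335, 178), (339, 177), (332, 178), (338, 177)]
```

View pics/s2.png

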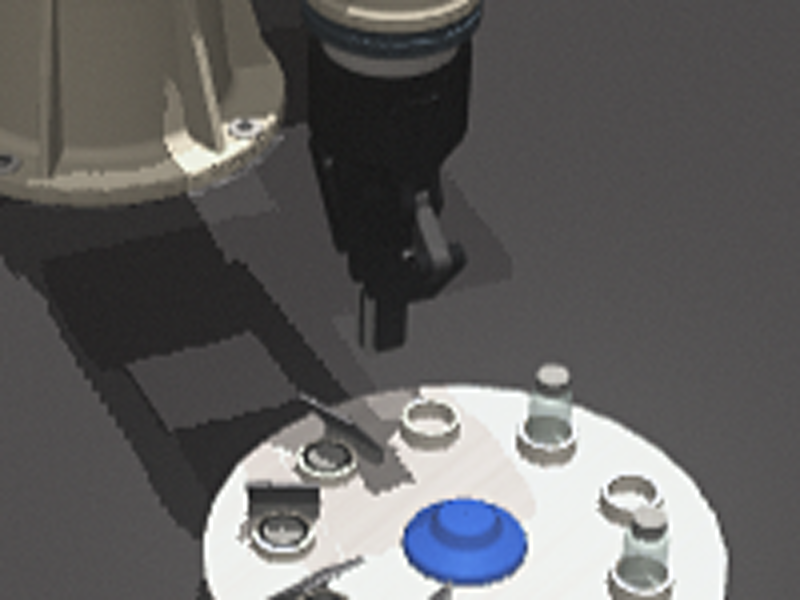

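The scene crop shows the closed fingertips at (385,348), above and behind the cover0 hinge at about (385,450). Depth puts the tip about 19 mm below the TCP. Next I descend behind the hinge.

Call:
{"op": "play_rows", "data": {
  "steps": [
    {"delta_pos": [0,0,1],"yaw": 0,"jaw": 0},
    {"delta_pos": [0,0,2],"yaw": 0,"jaw": 0},
    {"delta_pos": [0,0,3],"yaw": 0,"jaw": 0},
    {"delta_pos": [0,0,4],"yaw": 0,"jaw": 0},
    {"delta_pos": [0,0,4.5],"yaw": 0,"jaw": 0},
    {"delta_pos": [0,0,4.5],"yaw": 0,"jaw": 0},
    {"delta_pos": [0,0,4.5],"yaw": 0,"jaw": 0},
    {"delta_pos": [0,0,4.5],"yaw": 0,"jaw": 0}
  ]
}}

```text
clock: 3.75
eef_pos: [458.7, 52.3, 95.3]
tcp_rot: [3.141, 0.0, 1.728]
contact_force: [0.0, -0.0, -0.5]
opening: 0.002
grasp_force: 0.0
```

```bash
python3 c.py s3 240 440 110 260
python3 -c "
from p import *
for k in range(2):
  a0=-171+k*24; z=[95,89.5,89.5][k]
  rows(arc(a0,z),[arc(a0+3*(i+1), [[93,91.5,90.5,90,90,89.5,89.5,89.5],[89.5]*8][k][i]) for i in range(8)])
"
```

```text
{'clock': 3.75, 'eef_pos': [458.672, 52.269, 95.296], 'tcp_rot': [3.141, 0.0, 1.728], 'opening': 0.002, 'contact_force': [0.029, -0.032, -0.49], 'qpos': [0.11, 0.328, 2.102, -0.0, 0.711, -0.047]}
lowest [[477.1, 50.3, 55.3], [446.1, 49.1, 55.4], [478.1, 65.2, 55.4], [450.1, 26.0, 55.4], [476.1, 70.2, 55.5], [476.6, 72.2, 55.5], [447.1, 77.4, 55.5], [473.4, 60.2, 55.6]] [(336, 205), (331, 196), (343, 204), (321, 199)]
[np.float64(-0.48), np.float64(0.01), np.float64(0.2)] -0.052
[np.float64(-0.96), np.float64(0.05), np.float64(0.35)] -0.105
[np.float64(-1.44), np.float64(0.11), np.float64(0.45)] -0.157
[np.float64(-1.91), np.float64(0.2), np.float64(0.5)] -0.209
[np.float64(-2.38), np.float64(0.31), np.float64(0.5)] -0.262
[np.float64(-2.84), np.float64(0.45), np.float64(0.55)] -0.314
[np.float64(-3.3), np.float64(0.61), np.float64(0.55)] -0.367
[np.float64(-3.74), np.float64(0.8), np.float64(0.55)] -0.419
[np.float64(-0.48), np.float64(0.01), np.float64(-0.0)] -0.052
[np.float64(-0.96), np.float64(0.05), np.float64(-0.0)] -0.105
[np.float64(-1.44), np.float64(0.11), np.float64(-0.0)] -0.157
[np.float64(-1.91), np.float64(0.2), np.float64(-0.0)] -0.209
[np.float64(-2.38), np.float64(0.31), np.float64(-0.0)] -0.262
[np.float64(-2.84), np.float64(0.45), np.float64(-0.0)] -0.314
[np.float64(-3.3), np.float64(0.61), np.float64(-0.0)] -0.367
[np.float64(-3.74), np.float64(0.8), np.float64(-0.0)] -0.419
```

View pics/s3.png

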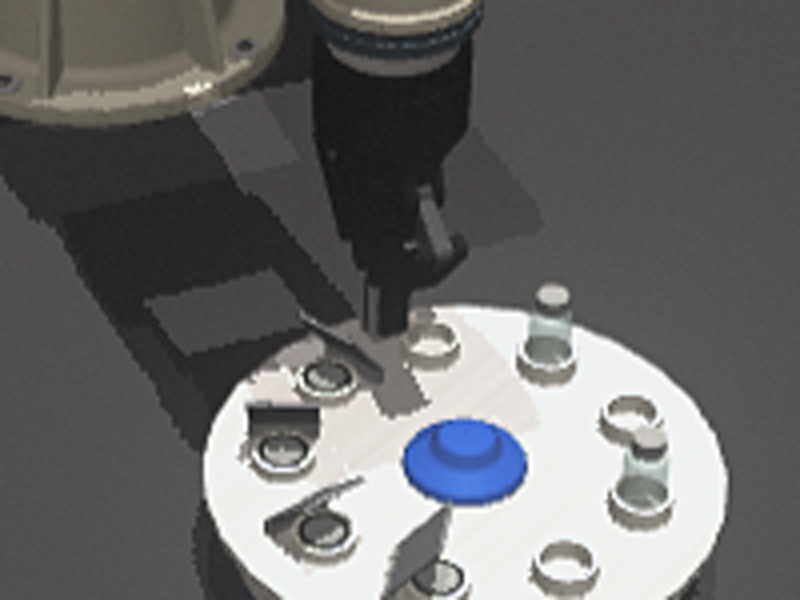

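The fingertips are at about (388,330), just behind the cover0 hinge at about (378,375) and clear of the collar at (432,342). I'm starting the sweep.

Call:
{"op": "play_rows", "data": {
  "steps": [
    {"delta_pos": [-0.48,0.01,0.2],"yaw": -0.052,"jaw": 0},
    {"delta_pos": [-0.96,0.05,0.35],"yaw": -0.105,"jaw": 0},
    {"delta_pos": [-1.44,0.11,0.45],"yaw": -0.157,"jaw": 0},
    {"delta_pos": [-1.91,0.2,0.5],"yaw": -0.209,"jaw": 0},
    {"delta_pos": [-2.38,0.31,0.5],"yaw": -0.262,"jaw": 0},
    {"delta_pos": [-2.84,0.45,0.55],"yaw": -0.314,"jaw": 0},
    {"delta_pos": [-3.3,0.61,0.55],"yaw": -0.367,"jaw": 0},
    {"delta_pos": [-3.74,0.8,0.55],"yaw": -0.419,"jaw": 0}
  ]
}}

```text
clock: 4.6
eef_pos: [472.4, 16.3, 89.9]
tcp_rot: [3.141, 0.0, 2.149]
contact_force: [0.1, 0.7, 0.7]
opening: 0.003
grasp_force: 0.2
```

```bash
python3 c.py s4 260 400 155 260
```

```text
{'clock': 4.6, 'eef_pos': [472.401, 16.338, 89.88], 'tcp_rot': [3.141, 0.0, 2.149], 'opening': 0.003, 'contact_force': [0.138, 0.73, 0.708], 'qpos': [0.031, 0.351, 2.082, 0.0, 0.707, -0.547]}
lowest [[496.3, 14.6, 52.2], [495.3, 10.6, 52.3], [465.2, -4.2, 52.6], [495.8, 33.9, 52.7], [496.7, 25.1, 52.8], [492.0, 30.7, 53.0], [490.2, 35.6, 53.1], [447.6, 2.9, 53.1]] [(322, 215), (320, 215), (309, 207), (331, 213)]
```

View pics/s4.png

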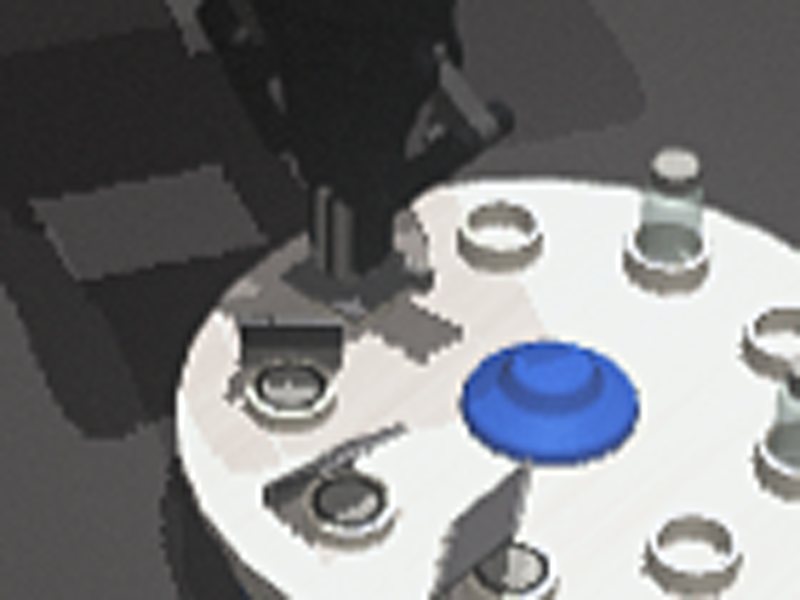

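Cover0 lies almost flat under the fingers at about (350,280). Covers 1 to 3 still stand raised at about (290,345), (335,460) and (490,530). I'm continuing 1 mm lower.

Call:
{"op": "play_rows", "data": {
  "steps": [
    {"delta_pos": [-0.48,0.01,0.05],"yaw": -0.052,"jaw": 0},
    {"delta_pos": [-0.96,0.05,0.1],"yaw": -0.105,"jaw": 0},
    {"delta_pos": [-1.44,0.11,0.1],"yaw": -0.157,"jaw": 0},
    {"delta_pos": [-1.91,0.2,0.1],"yaw": -0.209,"jaw": 0},
    {"delta_pos": [-1.91,0.2,0.1],"yaw": -0.209,"jaw": 0},
    {"delta_pos": [-1.91,0.2,0.1],"yaw": -0.209,"jaw": 0},
    {"delta_pos": [-1.91,0.2,0.1],"yaw": -0.209,"jaw": 0},
    {"delta_pos": [-1.91,0.2,0.1],"yaw": -0.209,"jaw": 0}
  ]
}}

```text
clock: 5.45
eef_pos: [484.1, 1.8, 88.6]
tcp_rot: [-3.142, -0.0, 2.355]
contact_force: [-0.7, 0.1, 0.3]
opening: -0.002
grasp_force: 0.1
```

```bash
python3 c.py s5 260 400 155 260; python3 -c "
from p import *
rows(arc(-135,88.5),[arc(-135+3*(i+1),88.5) for i in range(8)])"
```

```text
{'clock': 5.45, 'eef_pos': [484.052, 1.76, 88.555], 'tcp_rot': [-3.142, -0.0, 2.355], 'opening': -0.002, 'contact_force': [-0.657, 0.113, 0.298], 'qpos': [0.001, 0.368, 2.059, 0.0, 0.715, -0.784]}
lowest [[459.8, -15.6, 50.8], [458.0, -10.8, 51.0], [495.8, 14.8, 51.7], [497.4, 20.6, 51.7], [477.8, -26.8, 51.8], [461.9, -14.0, 52.1], [501.4, 21.5, 52.1], [474.0, -8.8, 52.7]] [(303, 207), (305, 206), (322, 215), (325, 215)]
[np.float64(-0.48), np.float64(0.01), np.float64(-0.0)] -0.052
[np.float64(-0.96), np.float64(0.05), np.float64(-0.0)] -0.105
[np.float64(-1.44), np.float64(0.11), np.float64(-0.0)] -0.157
[np.float64(-1.91), np.float64(0.2), np.float64(-0.0)] -0.209
[np.float64(-2.38), np.float64(0.31), np.float64(-0.0)] -0.262
[np.float64(-2.84), np.float64(0.45), np.float64(-0.0)] -0.314
[np.float64(-3.3), np.float64(0.61), np.float64(-0.0)] -0.367
[np.float64(-3.74), np.float64(0.8), np.float64(-0.0)] -0.419
```

View pics/s5.png

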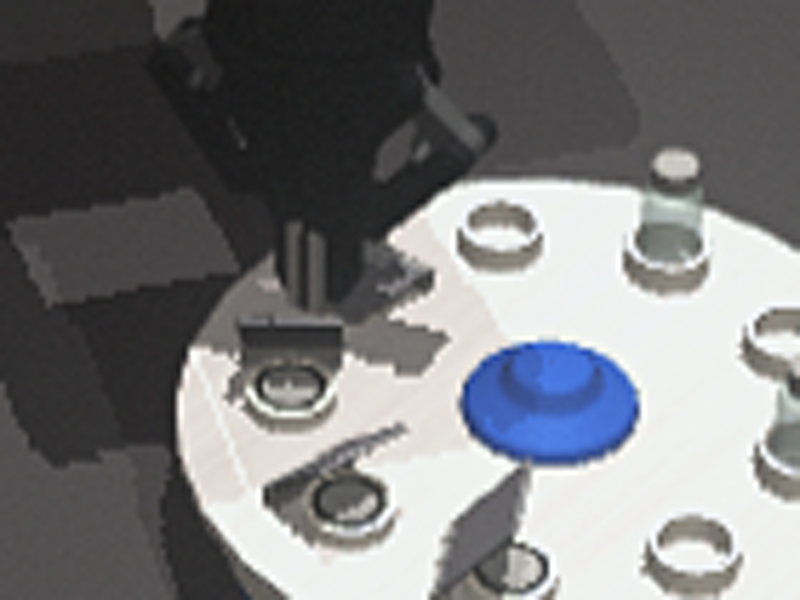

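Cover0 is down, with the fingers over its free edge at about (310,300) and cover1 still raised ahead. While still on cover0, I'll press lightly to check that it is fully seated.

Call:
{"op": "play_rows", "data": {
  "steps": [
    {"delta_pos": [0,0,0.03],"yaw": 0,"jaw": 0},
    {"delta_pos": [0,0,0.06],"yaw": 0,"jaw": 0},
    {"delta_pos": [0,0,0.09],"yaw": 0,"jaw": 0},
    {"delta_pos": [0,0,0.1],"yaw": 0,"jaw": 0},
    {"delta_pos": [0,0,0.1],"yaw": 0,"jaw": 0},
    {"delta_pos": [0,0,0.1],"yaw": 0,"jaw": 0},
    {"delta_pos": [0,0,0.1],"yaw": 0,"jaw": 0},
    {"delta_pos": [0,0,0.1],"yaw": 0,"jaw": 0}
  ]
}}

```text
clock: 6.3
eef_pos: [484.2, 1.7, 87.6]
tcp_rot: [3.142, -0.0, 2.356]
contact_force: [-1.3, 1.0, 4.4]
opening: -0.007
grasp_force: 2.7
```

Call:
{"op": "play_rows", "data": {
  "steps": [
    {"delta_pos": [-0.48,0.01,-0.06],"yaw": -0.052,"jaw": 0},
    {"delta_pos": [-0.96,0.05,-0.12],"yaw": -0.105,"jaw": 0},
    {"delta_pos": [-1.44,0.11,-0.12],"yaw": -0.157,"jaw": 0},
    {"delta_pos": [-1.91,0.2,-0.12],"yaw": -0.209,"jaw": 0},
    {"delta_pos": [-2.38,0.31,-0.12],"yaw": -0.262,"jaw": 0},
    {"delta_pos": [-2.84,0.45,-0.12],"yaw": -0.314,"jaw": 0},
    {"delta_pos": [-3.3,0.61,-0.12],"yaw": -0.367,"jaw": 0},
    {"delta_pos": [-3.74,0.8,-0.12],"yaw": -0.419,"jaw": 0}
  ]
}}

```text
clock: 7.1
eef_pos: [516.3, -19.4, 88.4]
tcp_rot: [-3.141, -0.0, 2.777]
contact_force: [-0.2, 0.5, 0.3]
opening: 0.005
grasp_force: 0.2
```

Call:
{"op": "play_rows", "data": {
  "steps": [
    {"delta_pos": [-0.48,0.01,0.03],"yaw": -0.052,"jaw": 0},
    {"delta_pos": [-0.96,0.05,0.07],"yaw": -0.105,"jaw": 0},
    {"delta_pos": [-1.44,0.11,0.09],"yaw": -0.157,"jaw": 0},
    {"delta_pos": [-1.91,0.2,0.1],"yaw": -0.209,"jaw": 0},
    {"delta_pos": [-2.38,0.31,0.1],"yaw": -0.262,"jaw": 0},
    {"delta_pos": [-2.38,0.31,0.1],"yaw": -0.262,"jaw": 0},
    {"delta_pos": [-2.38,0.31,0.1],"yaw": -0.262,"jaw": 0},
    {"delta_pos": [-2.38,0.31,0.1],"yaw": -0.262,"jaw": 0}
  ]
}}

```text
clock: 7.9
eef_pos: [539.4, -24.9, 87.6]
tcp_rot: [-3.141, -0.0, 3.037]
contact_force: [-1.4, -0.8, 4.2]
opening: -0.0
grasp_force: 2.2
```

```bash
python3 c.py s6 260 400 155 260
```

```text
{'clock': 7.9, 'eef_pos': [539.354, -24.879, 87.643], 'tcp_rot': [-3.141, -0.0, 3.037], 'opening': -0.0, 'contact_force': [-1.422, -0.794, 4.22], 'qpos': [-0.049, 0.436, 1.941, -0.0, 0.765, -1.515]}
lowest [[525.0, -49.5, 51.5], [536.7, -52.6, 51.8], [517.9, -43.6, 51.9], [545.5, -22.4, 52.2], [539.3, -12.5, 52.2], [514.6, -34.5, 52.3], [557.9, -44.0, 52.6], [527.5, -46.1, 52.8]] [(295, 230), (295, 234), (297, 227), (311, 234)]
```

View pics/s6.png

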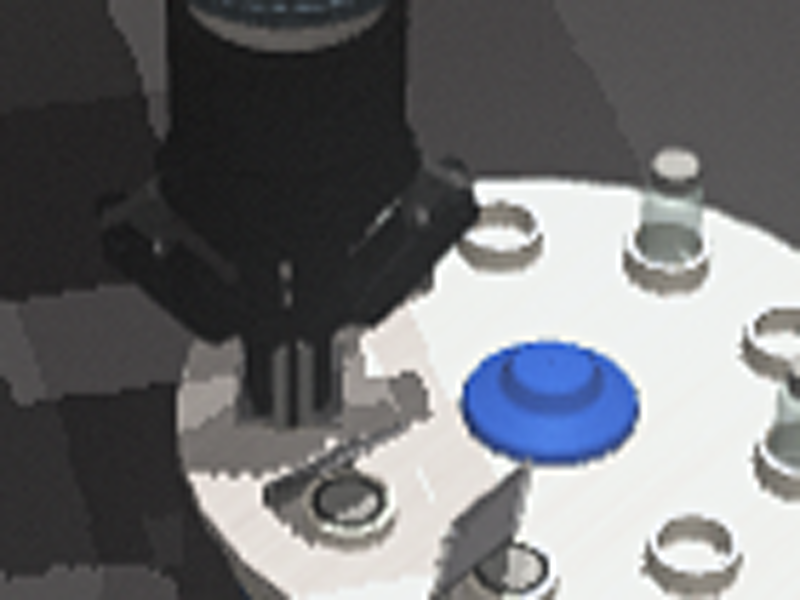

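Cover1 is down under the fingers at about (290,410), with the same seating force as cover0. Covers 2 and 3 are still raised. I'll let the wrist yaw lag a little from here to keep joint 6 well inside its range.

```bash
python3 -c "
from p import *
a=-96
for n,zs in((8,[.06,.1,.1,.1,.1,.1,.1,.1]),(5,[0]*5),(8,[0]*8),(6,[0]*6)):
  L=lambda t:(t+96)/3
  rows(arc(a,0,L(a)),[arc(a+3*(i+1),0,L(a+3*(i+1))) for i in range(n)]);a+=3*n;print(a)" | sed 's/np.float64//g'
```

```text
[(-0.48), (0.01), (-0.0)] -0.035
[(-0.96), (0.05), (-0.0)] -0.07
[(-1.44), (0.11), (-0.0)] -0.105
[(-1.91), (0.2), (-0.0)] -0.14
[(-2.38), (0.31), (-0.0)] -0.175
[(-2.84), (0.45), (-0.0)] -0.209
[(-3.3), (0.61), (-0.0)] -0.244
[(-3.74), (0.8), (-0.0)] -0.279
-72
[(-0.48), (0.08), (-0.0)] -0.035
[(-0.95), (0.18), (-0.0)] -0.07
[(-1.41), (0.31), (-0.0)] -0.105
[(-1.87), (0.47), (-0.0)] -0.14
[(-2.31), (0.64), (-0.0)] -0.175
-57
[(-0.47), (0.12), (-0.0)] -0.035
[(-0.93), (0.27), (-0.0)] -0.07
[(-1.38), (0.43), (-0.0)] -0.105
[(-1.82), (0.63), (-0.0)] -0.14
[(-2.25), (0.84), (-0.0)] -0.175
[(-2.67), (1.08), (-0.0)] -0.209
[(-3.08), (1.34), (-0.0)] -0.244
[(-3.47), (1.62), (-0.0)] -0.279
-33
[(-0.44), (0.18), (-0.0)] -0.035
[(-0.88), (0.39), (-0.0)] -0.07
[(-1.3), (0.62), (-0.0)] -0.105
[(-1.71), (0.87), (-0.0)] -0.14
[(-2.11), (1.15), (-0.0)] -0.175
[(-2.49), (1.44), (-0.0)] -0.209
-15
```

Call:
{"op": "play_rows", "data": {
  "steps": [
    {"delta_pos": [-0.48,0.01,-0.05],"yaw": -0.035,"jaw": 0},
    {"delta_pos": [-0.96,0.05,-0.1],"yaw": -0.07,"jaw": 0},
    {"delta_pos": [-1.44,0.11,-0.1],"yaw": -0.105,"jaw": 0},
    {"delta_pos": [-1.91,0.2,-0.1],"yaw": -0.14,"jaw": 0},
    {"delta_pos": [-2.38,0.31,-0.1],"yaw": -0.175,"jaw": 0},
    {"delta_pos": [-2.84,0.45,-0.1],"yaw": -0.209,"jaw": 0},
    {"delta_pos": [-3.3,0.61,-0.1],"yaw": -0.244,"jaw": 0},
    {"delta_pos": [-3.74,0.8,-0.1],"yaw": -0.279,"jaw": 0}
  ]
}}

```text
clock: 8.75
eef_pos: [577.9, -20.8, 88.4]
tcp_rot: [-3.141, 0.0, -2.966]
contact_force: [-0.6, 0.1, 0.3]
opening: 0.001
grasp_force: 0.2
```

Call:
{"op": "play_rows", "data": {
  "steps": [
    {"delta_pos": [-0.48,0.08,0.03],"yaw": -0.035,"jaw": 0},
    {"delta_pos": [-0.95,0.18,0.07],"yaw": -0.07,"jaw": 0},
    {"delta_pos": [-1.41,0.31,0.09],"yaw": -0.105,"jaw": 0},
    {"delta_pos": [-1.87,0.47,0.1],"yaw": -0.14,"jaw": 0},
    {"delta_pos": [-2.31,0.64,0.1],"yaw": -0.175,"jaw": 0},
    {"delta_pos": [-2.31,0.64,0.1],"yaw": -0.175,"jaw": 0},
    {"delta_pos": [-2.31,0.64,0.1],"yaw": -0.175,"jaw": 0},
    {"delta_pos": [-2.31,0.64,0.1],"yaw": -0.175,"jaw": 0}
  ]
}}

```text
clock: 9.55
eef_pos: [599.6, -10.4, 87.8]
tcp_rot: [-3.141, 0.001, -2.793]
contact_force: [0.8, -0.5, 2.5]
opening: 0.001
grasp_force: 1.1
```

```bash
python3 c.py s7 260 400 155 260
```

```text
{'clock': 9.55, 'eef_pos': [599.638, -10.429, 87.753], 'tcp_rot': [-3.141, 0.001, -2.793], 'opening': 0.001, 'contact_force': [0.83, -0.514, 2.459], 'qpos': [-0.02, 0.508, 1.809, 0.0, 0.823, -1.939]}
lowest [[594.4, -36.1, 52.0], [581.1, -32.4, 52.0], [618.9, -19.6, 52.3], [618.8, -11.7, 52.7], [595.0, -26.4, 52.7], [609.6, -14.9, 52.8], [621.0, -14.4, 52.8], [600.3, -8.2, 52.9]] [(311, 252), (311, 247), (323, 259), (327, 258)]
```

View pics/s7.png

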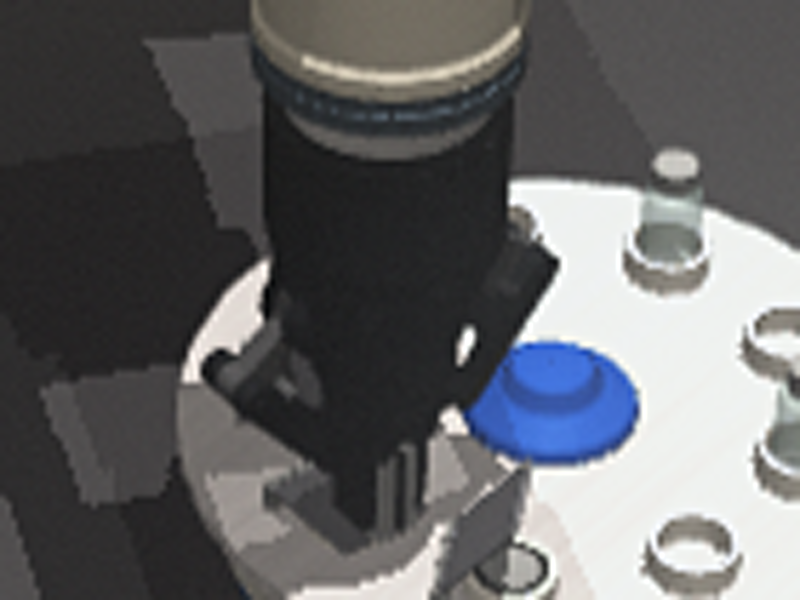

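Cover2 is flat under the fingers at about (380,520). Only cover3, at about (490,530), is still raised.

Call:
{"op": "play_rows", "data": {
  "steps": [
    {"delta_pos": [-0.47,0.12,-0.05],"yaw": -0.035,"jaw": 0},
    {"delta_pos": [-0.93,0.27,-0.1],"yaw": -0.07,"jaw": 0},
    {"delta_pos": [-1.38,0.43,-0.1],"yaw": -0.105,"jaw": 0},
    {"delta_pos": [-1.82,0.63,-0.1],"yaw": -0.14,"jaw": 0},
    {"delta_pos": [-2.25,0.84,-0.1],"yaw": -0.175,"jaw": 0},
    {"delta_pos": [-2.67,1.08,-0.1],"yaw": -0.209,"jaw": 0},
    {"delta_pos": [-3.08,1.34,-0.1],"yaw": -0.244,"jaw": 0},
    {"delta_pos": [-3.47,1.62,-0.1],"yaw": -0.279,"jaw": 0}
  ]
}}

```text
clock: 10.4
eef_pos: [626.8, 17.1, 88.7]
tcp_rot: [-3.141, 0.0, -2.51]
contact_force: [0.3, -0.8, 0.8]
opening: 0.003
grasp_force: 0.2
```

Call:
{"op": "play_rows", "data": {
  "steps": [
    {"delta_pos": [-0.44,0.18,0.03],"yaw": -0.035,"jaw": 0},
    {"delta_pos": [-0.88,0.39,0.07],"yaw": -0.07,"jaw": 0},
    {"delta_pos": [-1.3,0.62,0.09],"yaw": -0.105,"jaw": 0},
    {"delta_pos": [-1.71,0.87,0.11],"yaw": -0.14,"jaw": 0},
    {"delta_pos": [-2.11,1.15,0.11],"yaw": -0.175,"jaw": 0},
    {"delta_pos": [-2.11,1.15,0.11],"yaw": -0.175,"jaw": 0},
    {"delta_pos": [-2.11,1.15,0.11],"yaw": -0.175,"jaw": 0},
    {"delta_pos": [-2.11,1.15,0.11],"yaw": -0.175,"jaw": 0}
  ]
}}

```text
clock: 11.2
eef_pos: [636.9, 38.6, 87.7]
tcp_rot: [-3.141, 0.001, -2.339]
contact_force: [0.8, 1.7, 2.4]
opening: 0.002
grasp_force: 1.3
```

```bash
python3 c.py s8 260 400 155 260
```

```text
{'clock': 11.2, 'eef_pos': [636.904, 38.561, 87.732], 'tcp_rot': [-3.141, 0.001, -2.339], 'opening': 0.002, 'contact_force': [0.788, 1.747, 2.375], 'qpos': [0.058, 0.555, 1.721, 0.0, 0.865, -2.316]}
lowest [[652.0, 38.5, 52.4], [645.1, 52.7, 52.6], [645.7, 34.7, 52.7], [653.4, 51.8, 52.8], [649.9, 59.0, 52.8], [642.0, 59.8, 53.0], [658.1, 58.0, 53.0], [647.1, 28.4, 53.1]] [(358, 265), (364, 261), (355, 263), (365, 264)]
```

View pics/s8.png

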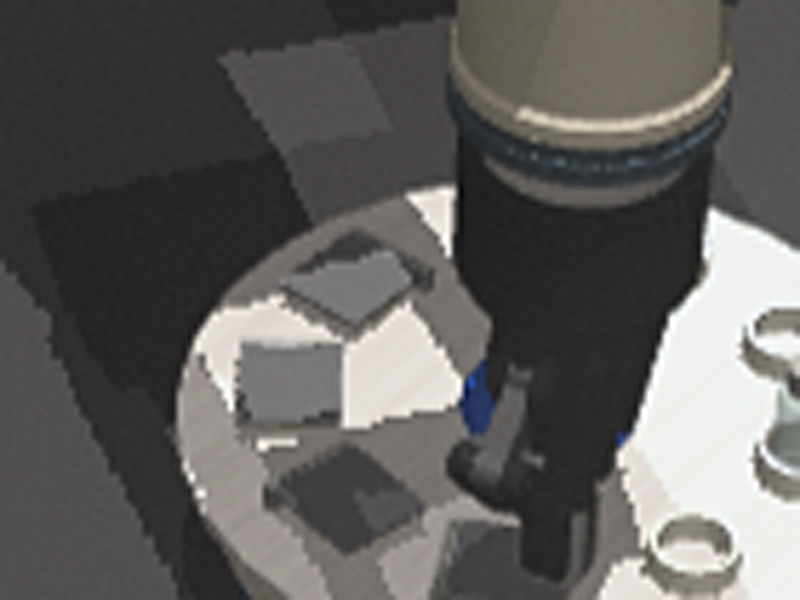

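All four covers look flat: (350,280), (290,385), (345,500) and cover3 under the fingers at about (490,565). I'm lifting straight up.

Call:
{"op": "play_rows", "data": {
  "steps": [
    {"delta_pos": [0,0,-1],"yaw": 0,"jaw": 0},
    {"delta_pos": [0,0,-3],"yaw": 0,"jaw": 0},
    {"delta_pos": [0,0,-6],"yaw": 0,"jaw": 0},
    {"delta_pos": [0,0,-9],"yaw": 0,"jaw": 0},
    {"delta_pos": [0,0,-12],"yaw": 0,"jaw": 0},
    {"delta_pos": [0,0,-15],"yaw": 0,"jaw": 0},
    {"delta_pos": [0,0,-17],"yaw": 0,"jaw": 0},
    {"delta_pos": [0,0,-18],"yaw": 0,"jaw": 0}
  ]
}}

```text
clock: 12.05
eef_pos: [637.1, 38.1, 270.2]
tcp_rot: [-3.14, 0.002, -2.339]
contact_force: [0.6, 0.5, -0.5]
opening: 0.001
grasp_force: 0.0
```

Call:
{"op": "play_rows", "data": {
  "steps": [
    {"delta_pos": [3,0,0],"yaw": 0,"jaw": 0},
    {"delta_pos": [6,0,0],"yaw": 0,"jaw": 0},
    {"delta_pos": [9,0,0],"yaw": 0,"jaw": 0},
    {"delta_pos": [12,0,0],"yaw": 0,"jaw": 0},
    {"delta_pos": [15,0,0],"yaw": 0,"jaw": 0},
    {"delta_pos": [18,0,0],"yaw": 0,"jaw": 0},
    {"delta_pos": [20,0,0],"yaw": 0,"jaw": 0},
    {"delta_pos": [20,0,0],"yaw": 0,"jaw": 0}
  ]
}}

```text
clock: 12.85
eef_pos: [495.6, -106.9, 267.1]
tcp_rot: [3.14, -0.002, -2.34]
contact_force: [0.6, 0.5, 0.4]
opening: -0.002
grasp_force: 0.0
```

```bash
python3 c.py s9 240 440 150 300
```

```text
{'clock': 12.85, 'eef_pos': [495.608, -106.871, 267.099], 'tcp_rot': [3.14, -0.002, -2.34], 'opening': -0.002, 'contact_force': [0.634, 0.546, 0.379], 'qpos': [-0.215, 0.152, 1.861, -0.001, 1.13, -2.587]}
lowest [[497.0, -114.1, 246.0], [501.8, -109.7, 246.2], [496.4, -94.0, 246.2], [498.9, -109.1, 246.3], [499.8, -112.8, 247.5], [505.1, -106.7, 247.8], [502.5, -106.1, 248.1], [501.2, -111.2, 248.1]] [(254, 145), (257, 146), (265, 143), (257, 145)]
```

View pics/s9.png

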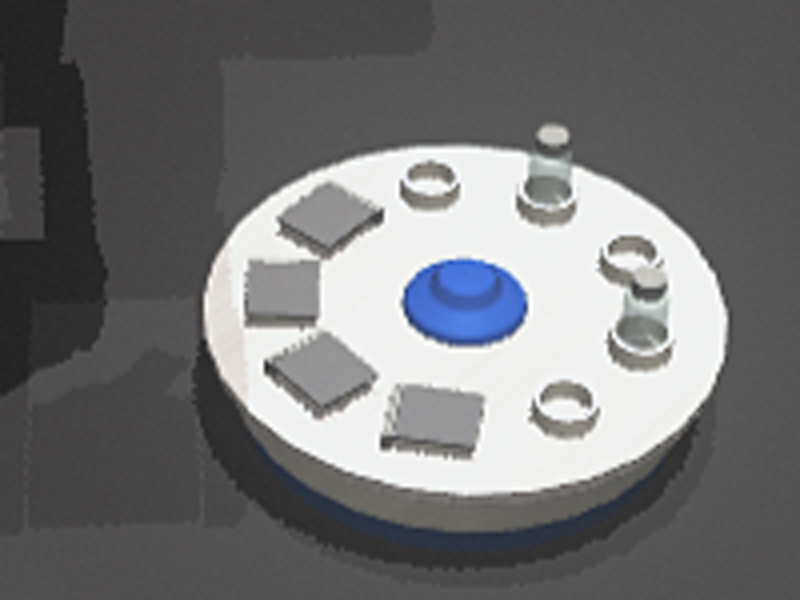

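The covers are flat at (330,218), (283,292), (320,372) and (435,420). Both vials stand at (550,170) and (645,310), and the hand is clear, so I'm handing in.

```bash
python3 -c "
from rig import r
print(r.sign_off())"
```

```text
the job is handed in; nothing more can be done
None
```

All four covers were stroked flat in order in one low, light pass (about 4 N at most in the readings), the vials still stand in their collars, the jar and spatula were never approached, and the job was handed in at about 13 s with the hand clear.

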